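Line up three blocks in a glue-up jig and hold the cam clamp at full lift

ROBOT

A 6-joint arm with a two-finger parallel gripper is mounted at the origin on the work surface. World frame = base frame: x ahead of the robot, y to its left, z up, the work surface at z = 0. Lengths are in mm, angles in rad, forces in N, time in s.
With the tool pointing down it reaches from about 350 to 875 mm from the base axis. Payload 4.2 kg.
Tool frame: the origin (TCP) lies midway between the tips of the shut fingers; the grasp point (between the pads) lies 19 mm behind it; y points along the fingers, x is the direction in which the jaws open and shut, and the axes are right-handed (so a half turn about y gives the same grasp; the last joint's range is limited). The gripper opens to 85 mm and grips with 20 to 120 N. Pads are 22 mm wide; open, the fingers measure 114 mm over their backs; the gripper's body (76 mm by 85 mm) begins 54 mm behind the grasp point. The pads swing forward as they close: fully open they stand 13 mm farther back than shut.
Start: joints at [-0.962, 0.385, 0.008, 0, -1.194, -0.259], TCP at [214.208, -587.124, 231.312] pointing down, gripper open.
Joint ranges: [-3.14, 3.14], [-1.21, 2.06], [-1.07, 1.41], [-3.16, 2.05], [-2.99, -0.16], [-3.1, 3.1]. Speed limits (rad/s): [2.79, 2.79, 3.14, 3.14, 3.14, 3.14].

INTERFACE

Orientations are given as a unit quaternion [x, y, z, w].
In Python, from bench import read_state, get_image, job_done gives the robot as it stands.
- The arm moves only by the tool play_rows, never from a script. Its argument "series" is a list of rows, each a list of 7 numbers: the shift along the tool's x, y, z in m, then the turn, a rotation vector about the tool's x, y, z in rad, then the finger opening in m, from 0 to 0.0854. In form: [[x, y, z, wx, wy, wz, claw], ...]. A call has 1 to 10 rows; each row shifts and turns the pose as measured when the row begins, along the tool's axes as they then stand; what a row does not reach is not made up. A row lasts 1/10 s, in which the tool goes at most 50 mm and 8.59 degrees, less where a joint would pass 70% of its speed; a pose out of reach is approached as far as the arm can. A call with a gripper value outside its range is refused whole. The fingers move at their own pace and stop on an object; the grip force is fixed at half the most. Time passes only in rows, so rows that do not move let the fingers close. It gives the time, the measured TCP pose, the force and the opening at its end, in the units of the state.
- read_state(): the state, without advancing time (a new reading comes with each control period).
- get_image(name): name is "scene" or "side" or "wrist"; returns a dict with "color" (384x512x3 uint8, red, green, blue), "intrinsics" (3x3 intrinsics, pixels), "origin" and "orientation" of the camera in the world. Camera axes: x right, y down, z forward; pixel columns grow to the right and rows downward; lengths in mm; the calibration is good to about 2 mm. The wrist camera is an equidistant fisheye: a pixel r from the principal point sees the ray r / f radians off the axis. A picture is of the moment at which its call begins. There is no depth.
- job_done(): hands the job in, once; it reports no verdict.
The state is a dict: "clock": time; "joints": joint angles; "joint_vel": joint speeds; "joint_efforts": joint torques, N m; "position": TCP position; "ee_rot": TCP orientation; "contact_force": force on the tool from outside, world axes, zero at the start; "wrist_torque": the same for the moment, N m; "gripper_width": finger opening in mm.
Only numpy, scipy, OpenCV 4.12 (cv2) and the standard library are available. Lean on these libraries where they do the work, as an engineer would, in place of code of your own. Each camera call takes 0.05 s, during which the arm holds its last target. There are 200 camera calls.

TASK

Nudge the three pale wooden blocks on the jig up flat against its fence, so that they stand side by side in one straight, square row between the end stop and the loose dark press block in front of the cam. Only then swing the cam lever by its black upright knob, from pointing towards the robot round to pointing straight out from the end of the row, in line with it, where the cam has its highest lift and squeezes the row tight. The lever slips back off full lift if let go, so finish while still holding it there, and leave everything else on the bench alone.

Things in the scene. Friction and masses are not known exactly. Their poses are not given: they have to be found in the camera images.
- jig: Fixed clamping jig: a plywood board on the bench, 18 mm thick, spanning x -130..110 and y -190..210 mm about the origin, which lies on its underside. x points across the row, from the robot's side to the fence; y along the row, from end stop to clamp; z up; its top is at z = 18 mm. The board in front of the fence is open towards the robot.
- fence_face (a point): Middle of the lower edge of the wooden fence's face, at jig x = 60, y = -50, z = 18 mm. The fence runs along jig y from -150 to 50 mm and stands 25 mm above the board; beyond, a guide 16 mm high goes on to y = 150 mm.
- stop_face (a point): Middle of the lower edge of the wooden end stop's face, at jig x = 30, y = -100, z = 18 mm while free; the stop is 56 mm wide, 32 mm high above the board and sprung: it yields along jig -y.
- block_a_mid (a point): Centre of one of three equal pale wooden blocks, 60 mm (own x) by 44 mm (own y) by 40 mm high (z), about 90 g, loose on the jig's board in front of the fence; at the start the one nearest the end stop. Its 44 mm faces look to the robot and to the fence; flush with the fence its centre is at jig x = 30 mm.
- block_b_mid (a point): Centre of the second block, same size, at the start the middle one.
- block_c_mid (a point): Centre of the third block, same size, at the start nearest the clamp. The space from end stop to press block is 18 to 22 mm longer than the three blocks together while the lever is at its start; the clamp takes up that play. Any order of blocks will do.
- press_mid (a point): Centre of the dark wooden press block, loose, 56 (jig x) x 52 (jig y) x 34 mm high, between two 16 mm high guides (jig x 0 and 60 mm, from y = 52 mm on) right in front of the cam. It starts at jig y = 76.5 to 79.5 mm, so its face towards the row is at y = 50 to 54 mm; the cam pushes it along jig -y, at highest lift to 52 mm.
- cam_pivot (a point): The lever's upright axis, at jig x = 30, y = 148.4, z = 18 mm. The cam is a steel disc of 40 mm radius, set 30 mm off the axis on the side opposite the lever. A spring drives the lever back (0.45 Nm per rad); with friction and the squeeze the knob needs up to some 15 N. By friction it stays put only near its rest stop, where it starts.
- cam_lever (a joint): Angle of the cam lever (rad). 0: its rest stop, where it points to the robot's side (100 degrees short of jig +y); grows clockwise seen from above, to a stop at 2.5; starts at 0.03 to 0.25. Highest lift at 1.75, where it points along jig +y, straight away from the row; past it the lift falls again. The cam reaches 40 mm + 30 mm x cos(q - 1.75) from its axis towards the row.
- knob_mid (a point): Middle of the lever's knob, 100 mm from the pivot axis and 82 mm above the bench. The knob is an upright black cylinder 24 mm in diameter and 36 mm high (64 to 100 mm above the bench), fixed on a dark steel bar 18 mm wide and 9 mm thick below it. x points along the arm, outwards from the pivot.
- end_stop (a joint): How far the sprung end stop is pressed back by the row (m), 0 free, 0.012 at most; spring 600 N/m with 1.5 N preload. With the row in place and the lever at highest lift about 0.005.
- offcut: Bystander: dark offcut 50 x 22 x 14 mm lying on the jig's board near the clamp; origin under its centre.
- plug: Bystander: wooden plug, 22 mm in diameter and high, standing on the board behind the end stop (-y side); origin under its centre.
- screwdriver: Bystander: screwdriver with orange handle on the bench, on the clamp's side.
- glue: Bystander: white glue bottle, 60 mm across, 170 mm high, on the end stop's side.
- mug: Bystander: blue mug, 80 mm across, 90 mm high, on the end stop's side.
- tape: Bystander: yellow tape measure 70 x 40 x 65 mm, on the clamp's side.
- square: Bystander: try square (120 mm dark stock, 120 mm steel blade, 16 mm high) lying flat near the robot, on the clamp's side.
Mind the look-alikes: they are no part of the job. Leave any blue or orange look-alike of the part that bears block_b_mid alone. Leave any orange look-alike of the part that bears block_a_mid alone.

How it is judged:
By the outcome, as a careful person would: the job done as asked, in the order asked, and still so for the second after the job is handed in, while the arm keeps its last pose, push and grip.
It also fails if it takes over 72 s, if anything falls off the work surface, if the arm or the gripper's body presses on something with over 40 N, if the wrist force passes 120 N, or if a joint passes its speed limit or range.

## Working session

There is one attempt and no reset: what is moved stays moved. The work goes in short steps, Python scripts to look and compute and a tool call to move; the robot and the scene stay as the last step left them, time stands still between calls to the robot, and variables do not carry over. Pictures are saved under pics/ and viewed, about 8 in all and at most 12, crops included, and the job is handed in when it is done.

Besides the shell and the picture viewer there is one more tool, called after "Emit:" in YAML: its name, and indented under it one key for each argument. play_rows: Moves the arm, as the interface text tells. Its arguments: {"type":"object","properties":{"series":{"type":"array","items":{"type":"array","items":{"type":"number"}}}},"required":["series"]}

```bash
mkdir -p pics
cat > h.py <<'E'
import sys; sys.path.insert(0,'.')
import numpy as np, cv2
from bench import read_state, get_image, job_done
from scipy.spatial.transform import Rotation as R
def snap(n,f):
    d=get_image(n); cv2.imwrite(f'pics/{f}.png',d['color'][:,:,::-1]); np.savez(f'pics/{f}.npz',**{k:np.array(v) for k,v in d.items()}); return d
def ray(d,uv):
    K=np.array(d['intrinsics']); uv=np.atleast_2d(uv).astype(float)
    r=np.c_[(uv-K[:2,2])/[K[0,0],K[1,1]],np.ones(len(uv))]
    return np.array(d['origin']), R.from_quat(d['orientation']).apply(r)
def onz(d,uv,z):
    o,r=ray(d,uv); return o+r*((z-o[2])/r[:,2:])
def proj(d,P):
    K=np.array(d['intrinsics']); p=R.from_quat(d['orientation']).inv().apply(np.atleast_2d(P)-np.array(d['origin'])); p=p/p[:,2:]; return (p@K.T)[:,:2]
E
python3 - <<'E'
from h import *
s=read_state(); print(s)
a=snap('scene','s0'); b=snap('side','d0')
for d in(a,b): print(d['intrinsics'],d['origin'],d['orientation'])
E
```

```text
{'clock': 0.0, 'joints': array([-9.62406887e-01,  3.85517990e-01,  6.62814584e-03, -5.04615603e-04,
       -1.19399018e+00, -2.58622728e-01]), 'joint_vel': array([-0.00026933, -0.00011929,  0.00013925,  0.00215523,  0.0014996 ,
        0.00090755]), 'joint_efforts': array([ 8.29418022e-04, -3.92292666e+01,  1.88398612e+01,  4.18587416e+00,
       -4.58459413e-03,  7.03123053e-07]), 'position': array([ 214.00664172, -586.59717753,  230.24493368]), 'ee_rot': array([ 0.40479608,  0.57974158, -0.57892241, -0.40606488]), 'contact_force': array([-0.48463668, -0.14621992, -1.34928632]), 'wrist_torque': array([-0.00741717,  0.00796425,  0.0251174 ]), 'gripper_width': 85.46358540756252}
[[410.52822832   0.         257.47083753]
 [  0.         410.52822832 186.1258229 ]
 [  0.           0.           1.        ]] [1143.36843454 -762.49394887  849.66190981] [ 0.84423288  0.31446913 -0.1560956  -0.40498663]
[[382.59691776   0.         253.34640319]
 [  0.         382.59691776 191.58542316]
 [  0.           0.           1.        ]] [ 317.8706417   804.81512503 1095.60335805] [-0.11620686  0.93412254 -0.33480748  0.0426028 ]
```

Run:
```python
import cv2
for n in('s0','d0'):
    i=cv2.imread(f'pics/{n}.png'); cv2.imwrite(f'pics/{n}b.png',cv2.resize(i,(800,600),interpolation=cv2.INTER_CUBIC))
```

```text
(no output)
```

View pics/s0b.png

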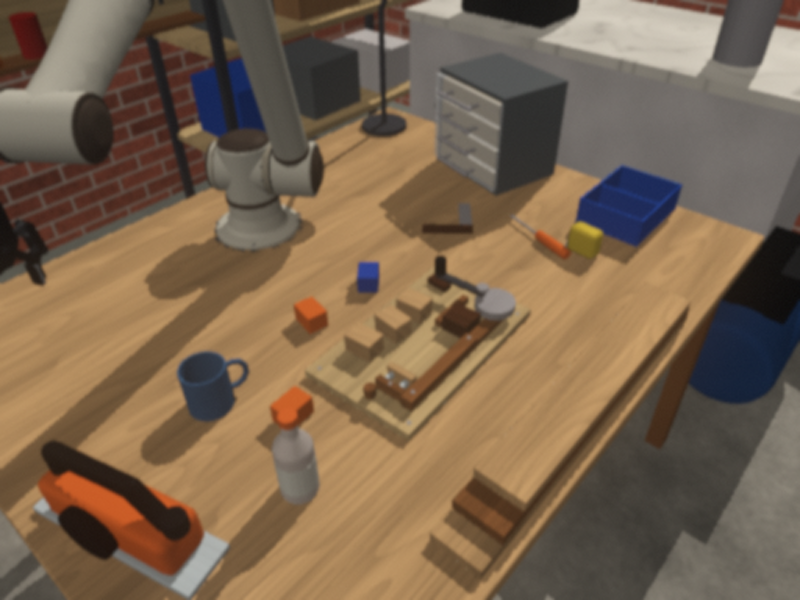

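View pics/d0b.png

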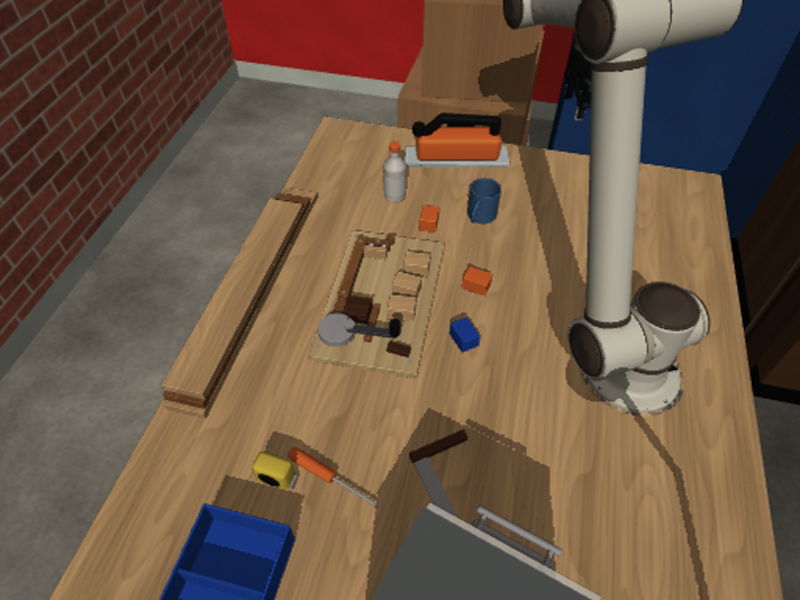

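Scene view (800-px scale): jig spans about (305-530, 270-435), with the knob at (440,265), cam (495,303) and blocks at (363,342), (393,320), (415,300). In the side view the jig is at (310-445, 230-375), the knob at (395,327). Blue and orange decoys lie off the board. I'll zoom in on both.

Run:
```python
import cv2, numpy as np
a=cv2.imread('pics/s0.png')[165:285,190:345]; b=cv2.imread('pics/d0.png')[140:245,190:292]
A=cv2.resize(a,None,fx=3,fy=3,interpolation=cv2.INTER_CUBIC); B=cv2.resize(b,None,fx=5,fy=5,interpolation=cv2.INTER_CUBIC)
B=cv2.resize(b,None,fx=5,fy=5,interpolation=cv2.INTER_CUBIC)
cv2.imwrite('pics/c0.png',B)
cv2.imwrite('pics/c1.png',cv2.resize(a,None,fx=5,fy=5,interpolation=cv2.INTER_CUBIC))
```

```text
(no output)
```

View pics/c0.png

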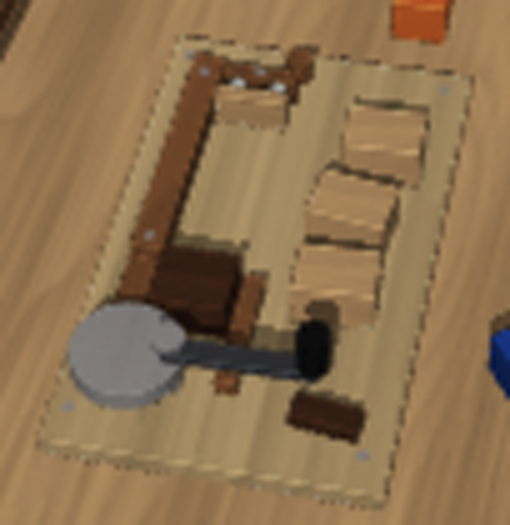

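View pics/c1.png

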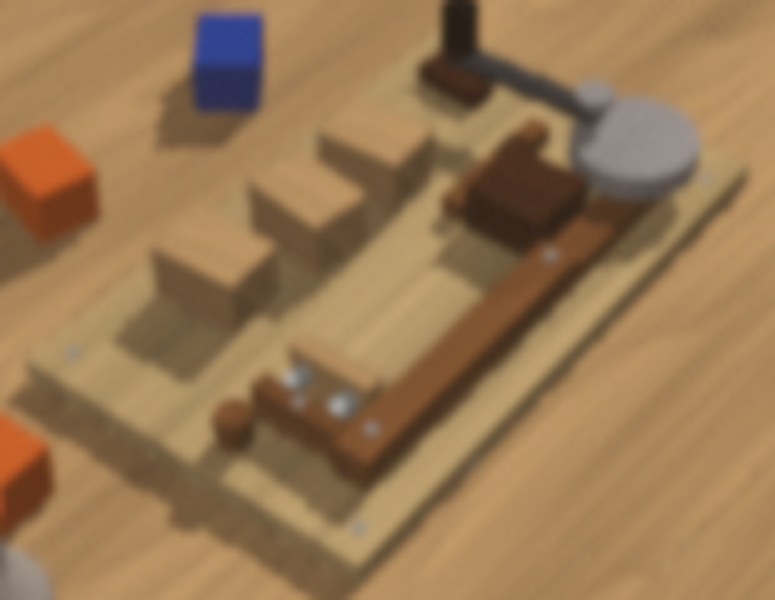

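Side crop: board corners at about (180,37), (472,72), (382,492), (42,442), and the block tops are at y≈125, 190 and 265. The scene crop shows the same, plus the plug at (233,420). Next step is the jig pose and first block estimates.

```bash
cat >> h.py <<'E'
def load(f):
    z=np.load(f'pics/{f}.npz'); return {k:z[k] for k in z}
def rigid(J,W):
    J=np.array(J,float);W=np.array(W,float);a=J-J.mean(0);b=W-W.mean(0)
    t=np.arctan2((a[:,0]*b[:,1]-a[:,1]*b[:,0]).sum(),(a*b).sum()); c,s=np.cos(t),np.sin(t)
    M=np.array([[c,-s],[s,c]]); o=W.mean(0)-M@J.mean(0); return t,o,(J@M.T+o-W)
E
python3 - <<'E'
from h import *
a=load('s0');b=load('d0')
side=lambda p:np.array(p)/5.+[190,140]-.4
sc=lambda p:np.array(p)/5.+[190,165]-.4
J=[(110,-190),(-130,-190),(-130,210),(110,210)]
Wb=onz(b,side([(180,37),(472,72),(382,492),(42,442)]),18)[:,:2]
print('side',rigid(J,Wb))
Wa=onz(a,sc([(35,363),(355,565),(745,160)]),18)[:,:2]
J2=[(-130,-190),(110,-190),(110,210)]
print('scene',rigid(J2,Wa))
t,o,r=rigid(J+J2,np.r_[Wb,Wa]); print('both',t,o)
c,s=np.cos(t),np.sin(t);M=np.array([[c,-s],[s,c]])
j=lambda W:(W[:,:2]-o)@M
print('blk side',j(onz(b,side([(385,127),(353,190),(338,264)]),58)).round(),'knob',j(onz(b,side([(316,328)]),100)).round())
print('blk scene',j(onz(a,sc([(213,244),(307,194),(377,139)]),58)).round())
print('cam',j(onz(b,side([(127,345)]),70)).round(), (M@[30,148.4]+o))
E
```

```text
side (np.float64(0.059237443786851376), array([585.12500344, -71.67398607]), array([[ 2.84292809, -2.04066197],
       [-0.43411416,  2.14412467],
       [-4.96208009,  1.56076076],
       [ 2.55326616, -1.66422347]]))
scene (np.float64(0.06267355366969492), array([585.29393703, -71.45169096]), array([[-5.62190393, -2.98617173],
       [ 4.06750821,  2.57787019],
       [ 1.55439572,  0.40830154]]))
both 0.06074424603202102 [585.25071781 -71.54195802]
blk side [[-77. -83.]
 [-65. -17.]
 [-67.  54.]] knob [[-68. 143.]]
blk scene [[-78. -84.]
 [-62. -17.]
 [-60.  48.]]
cam [[ 58. 158.]] [606.18648342  78.40554519]
```

```bash
cat >> h.py <<'E'
T=0.0607; O=np.array([585.25,-71.54])
c,s=np.cos(T),np.sin(T); M=np.array([[c,-s],[s,c]])
jig=lambda W:(np.atleast_2d(W)[:,:2]-O)@M
wor=lambda J:np.atleast_2d(J)@M.T+O
Rgoal=R.from_matrix(np.array([[c,0,-s],[s,0,c],[0,-1,0]]))  # tool x=jig x, y=down, z=jig y
def st():
    s=read_state(); q=R.from_quat(s['ee_rot'])
    print('t',round(s['clock'],2),'jig',jig(s['position'])[0].round(1),'z',s['position'][2].round(1),'w',round(s['gripper_width'],1),'F',np.round(s['contact_force'],1),'rotvec to goal',(q.inv()*Rgoal).as_rotvec().round(4)); return s,q
def go(P,):
    s,q=st(); print('tool shift m', (q.inv().apply(np.array(P)-s['position'])/1000).round(4))
E
python3 - <<'E'
from h import *
s,q=st(); print(q.as_matrix().round(2)); w=wor([(-40,0)])[0]; print(w); go([w[0],w[1],300])
E
```

```text
t 0.1 jig [-401.8 -491.7] z 230.3 w 85.2 F [-0.2 -0.6 -0.5] rotvec to goal [-1.9000e-03  1.8597e+00  1.3000e-03]
[[-0.34 -0.   -0.94]
 [ 0.94  0.   -0.34]
 [ 0.   -1.    0.  ]]
[545.32366718 -73.96650928]
t 0.1 jig [-401.8 -491.7] z 230.3 w 85.2 F [-0.2 -0.6 -0.5] rotvec to goal [-1.9000e-03  1.8597e+00  1.3000e-03]
tool shift m [ 0.3683 -0.069  -0.4869]
```

Emit:
play_rows:
  series:
    - [0.027, -0.008, -0.036, 0, 0, 0, 0.085]
    - [0.027, -0.008, -0.036, 0, 0, 0, 0.085]
    - [0.027, -0.008, -0.036, 0, 0, 0, 0.085]
    - [0.027, -0.008, -0.036, 0, 0, 0, 0.085]
    - [0.027, -0.008, -0.036, 0, 0, 0, 0.085]
    - [0.027, -0.008, -0.036, 0, 0, 0, 0.085]
    - [0.027, -0.008, -0.036, 0, 0, 0, 0.085]
    - [0.027, -0.008, -0.036, 0, 0, 0, 0.085]
    - [0.027, -0.008, -0.036, 0, 0, 0, 0.085]
    - [0.027, 0, -0.036, 0, 0, 0, 0.085]

```text
clock: 1.1
position: [465.1, -199.3, 300.0]
ee_rot: [0.404, 0.579, -0.575, -0.413]
contact_force: [1.4, -0.7, 0.8]
gripper_width: 85.4
```

Emit:
play_rows:
  series:
    - [0, 0, 0, 0, -0.14, 0, 0.085]
    - [0, 0, 0, 0, -0.14, 0, 0.085]
    - [0, 0, 0, 0, -0.14, 0, 0.085]
    - [0, 0, 0, 0, -0.14, 0, 0.085]
    - [0, 0, 0, 0, -0.14, 0, 0.085]
    - [0, 0, 0, 0, -0.14, 0, 0.085]
    - [0, 0, 0, 0, -0.14, 0, 0.085]
    - [0, 0, 0, 0, -0.14, 0, 0.085]
    - [0, 0, 0, 0, -0.14, 0, 0.085]

```text
clock: 2.0
position: [466.4, -191.5, 295.6]
ee_rot: [-0.037, 0.712, -0.701, 0.026]
contact_force: [-0.1, 0.3, -1.0]
gripper_width: 84.7
```

```bash
sed -i 's/\[\[c,0,-s\],\[s,0,c\],\[0,-1,0\]\]/[[-c,0,s],[-s,0,-c],[0,-1,0]]/; s/tool x=jig x, y=down, z=jig y/tool x=-jig x, y=down, z=-jig y/' h.py
python3 - <<'E'
from h import *
w=wor([(-40,0)])[0]; go([w[0],w[1],300]); print(read_state()['joints'].round(2))
E
```

```text
t 2.0 jig [-125.9 -112.5] z 295.6 w 84.7 F [-0.1  0.3 -1. ] rotvec to goal [0.016  0.0285 0.0145]
tool shift m [-0.089  -0.0039 -0.1101]
[-0.08  0.15 -0.15 -0.01 -1.29  0.17]
```

Emit:
play_rows:
  series:
    - [-0.022, -0.001, -0.0275, 0.016, 0.0285, 0.0145, 0.085]
    - [-0.022, -0.001, -0.0275, 0, 0, 0, 0.085]
    - [-0.022, -0.001, -0.0275, 0, 0, 0, 0.085]
    - [-0.022, -0.001, -0.0275, 0, 0, 0, 0.085]
    - [0, 0, 0, 0, 0, 0, 0.085]
    - [0, 0, 0, 0, 0, 0, 0.085]

```text
clock: 2.6
position: [547.3, -72.0, 296.7]
ee_rot: [-0.023, 0.707, -0.707, 0.019]
contact_force: [0.2, 0.3, 0.3]
gripper_width: 85.0
```

Run:
```python
from h import *
st(); d=snap('wrist','w0'); print(d['intrinsics'],d['origin'],d['orientation']); cv2.imwrite('pics/w0b.png',cv2.resize(d['color'][:,:,::-1],(800,600),interpolation=cv2.INTER_CUBIC))
```

```text
t 2.6 jig [-38.    1.8] z 296.7 w 85.0 F [0.2 0.3 0.3] rotvec to goal [ 0.0005 -0.0005  0.0055]
[[297.31863964   0.         253.44038945]
 [  0.         297.31863964 185.70945793]
 [  0.           0.           1.        ]] [ 552.75620153 -138.3410906   439.86649569] [-0.02944436  0.99059511  0.13346791 -0.00637776]
```

View pics/w0b.png

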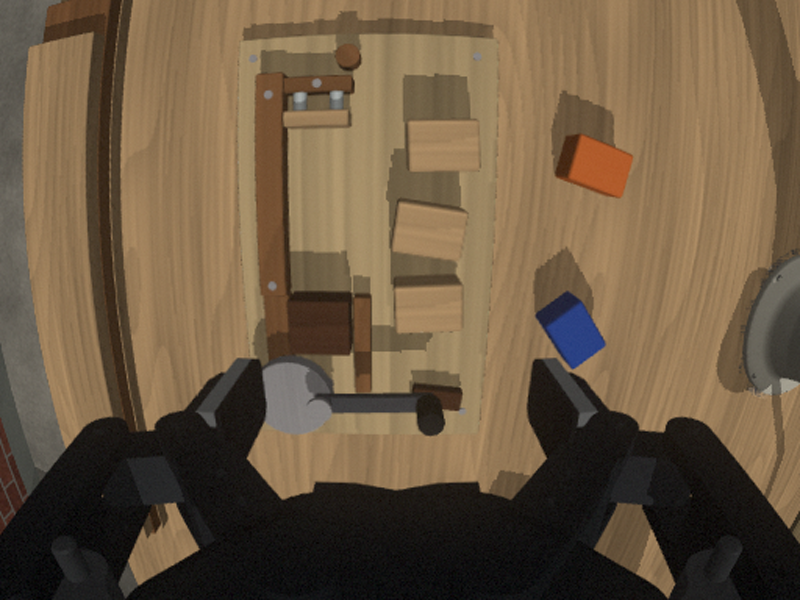

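Wrist view (800-px scale): block tops centred at about (443,146), (430,231), (428,308), the middle one skewed. Stop face is at v≈126, press at (320,323), knob (430,412), offcut (437,395) and plug (347,55).

```bash
cat >> h.py <<'E'
def wray(d,uv):
    K=np.array(d['intrinsics']); p=(np.atleast_2d(uv).astype(float)-K[:2,2])/K[0,0]; r=np.linalg.norm(p,axis=1,keepdims=True)
    v=np.c_[p/r*np.sin(r),np.cos(r)]; return np.array(d['origin']),R.from_quat(d['orientation']).apply(v)
def wz(d,uv8,z):
    o,v=wray(d,(np.atleast_2d(uv8)+.5)*.64-.5); return o+v*((z-o[2])/v[:,2:])
E
python3 - <<'E'
from h import *
d=load('w0')
W=wz(d,[(244,40),(497,41),(480,434)],18)[:,:2]
t,o,r=rigid([(110,-190),(-130,-190),(-130,210)],W); print(t,o,r.round(1))
B={'A':[(406,121),(478,119),(480,170),(410,171)],'B':[(400,202),(467,209),(460,260),(393,250)],'C':[(394,287),(461,283),(462,331),(396,333)]}
for k,v in B.items():
    p=wz(d,v,58); j=jig(p); a=j[0]-j[1]; b=j[3]-j[0]; a2=j[3]-j[2]
    print(k,j.mean(0).round(1),'len',np.linalg.norm(a).round(1),np.linalg.norm(b).round(1),'yaw',np.degrees(np.arctan2(a[1],a[0])).round(1),np.degrees(np.arctan2(a2[1],a2[0])).round(1))
print('stop',jig(wz(d,[(284,127),(350,126)],50)).round(1))
print('press',jig(wz(d,[(290,293),(352,292),(351,354),(289,352)],52)).round(1))
print('fence',jig(wz(d,[(283,80),(290,290)],43)).round(1))
print('knob',jig(wz(d,[(430,403)],100)).round(1),'offcut',jig(wz(d,[(438,398)],32)).round(1),'cam',jig(wz(d,[(296,396)],64)).round(1))
E
```

```text
0.0467964373330456 [583.81754583 -69.99651338] [[ 3.   0.8]
 [-3.4 -2. ]
 [ 0.3  1.2]]
A [-77.  -82.4] len 58.9 41.3 yaw 3.0 1.8
B [-66.4 -11.5] len 55.8 40.6 yaw -5.5 -8.5
C [-66.   56.7] len 57.4 41.8 yaw 3.4 1.5
stop [[ 5.590e+01 -1.002e+02]
 [-1.000e-01 -9.880e+01]]
press [[ 55.4  44. ]
 [  0.2  43.1]
 [  2.9 101.6]
 [ 60.5 100.3]]
fence [[  58.5 -142.6]
 [  57.4   43.7]]
knob [[-66.  125.8]] offcut [[-79.8 158.3]] cam [[ 54.7 139.7]]
```

Emit:
play_rows:
  series:
    - [0.0098, 0.03, 0.0212, 0, 0, 0.005, 0.085]
    - [0.0098, 0.03, 0.0212, 0, 0, 0, 0.085]
    - [0.0098, 0.03, 0.0212, 0, 0, 0, 0.085]
    - [0.0098, 0.03, 0.0212, 0, 0, 0, 0.085]
    - [0, 0.035, 0, 0, 0, 0, 0.085]
    - [0, 0.035, 0, 0, 0, 0, 0.085]
    - [0, 0, 0, 0, 0, 0, 0.085]

```text
clock: 3.35
position: [508.0, -168.2, 103.3]
ee_rot: [-0.016, 0.707, -0.707, 0.02]
contact_force: [-0.9, 0.5, 0.1]
gripper_width: 84.9
```

Run:
```python
from h import *
st(); d=snap('wrist','w1'); cv2.imwrite('pics/w1b.png',cv2.resize(d['color'][:,:,::-1],(800,600),interpolation=cv2.INTER_CUBIC))
```

```text
t 3.35 jig [-83.  -91.8] z 103.3 w 84.9 F [-0.9  0.5  0.1] rotvec to goal [ 0.0008 -0.0094 -0.0055]
```

View pics/w1b.png

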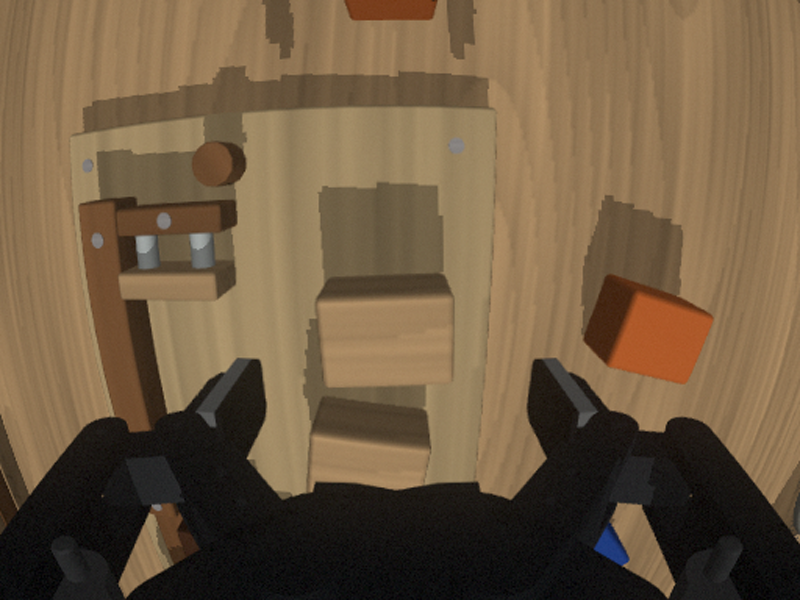

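Wrist view over block A: its top spans (318,303) to (453,386), nearly square with the jaws. Orange decoy is at (650,330), well clear.

Run:
```python
from h import *
d=load('w1')
j=jig(wz(d,[(318,303),(452,297),(453,380),(325,386)],58)); print(j.round(1),j.mean(0))
print('board',jig(wz(d,[(72,136),(495,109)],18)).round(1),'stop',jig(wz(d,[(120,295),(218,300),(233,270)],50)).round(1))
```

```text
[[ -48.5 -101.3]
 [-105.7 -103.5]
 [-107.3  -64.4]
 [ -49.1  -61.6]] [-77.62750518 -82.69399339]
board [[ 105.4 -190. ]
 [-130.9 -187.3]] stop [[  56.8 -103.1]
 [   1.  -100.4]
 [  -8.1 -114.6]]
```

Emit:
play_rows:
  series:
    - [-0.0054, 0.02, -0.009, 0, 0, 0, 0.085]
    - [0, 0.02, 0, 0, 0, 0, 0.085]
    - [0, 0.018, 0, 0, 0, 0, 0.085]
    - [0, 0.01, 0, 0, 0, 0, 0.085]
    - [0, 0, 0, 0, 0, 0, 0.04]
    - [0, 0, 0, 0, 0, 0, 0.04]
    - [0, 0, 0, 0, 0, 0, 0.04]
    - [0, 0, 0, 0, 0, 0, 0.04]
    - [0, 0, 0, 0, 0, 0, 0.04]

```text
clock: 4.3
position: [526.9, -162.0, 53.2]
ee_rot: [0.005, -0.705, 0.709, -0.033]
contact_force: [-0.1, 0.4, -0.7]
gripper_width: 57.0
```

Run:
```python
from h import *
st()
```

```text
t 4.3 jig [-63.7 -86.7] z 53.2 w 57.0 F [-0.1  0.4 -0.7] rotvec to goal [-0.0067 -0.0061 -0.0392]
```

Emit:
play_rows:
  series:
    - [0, 0, 0, 0, 0, 0, 0.085]
    - [0, 0, 0, 0, 0, 0, 0.085]
    - [0, 0, 0, 0, 0, 0, 0.085]

```text
clock: 4.6
position: [527.9, -162.1, 54.2]
ee_rot: [0.005, -0.705, 0.709, -0.034]
contact_force: [0.6, 0.6, 0.7]
gripper_width: 85.2
```

Run:
```python
from h import *
s,_=st(); print(s['joint_vel'].round(3)); d=snap('wrist','w2'); cv2.imwrite('pics/w2b.png',cv2.resize(d['color'][:,:,::-1],(800,600),interpolation=cv2.INTER_CUBIC))
```

```text
t 4.6 jig [-62.8 -86.9] z 54.2 w 85.2 F [0.6 0.6 0.7] rotvec to goal [-0.0072 -0.0058 -0.0415]
[-0.    -0.001  0.     0.001  0.001 -0.001]
```

View pics/w2b.png

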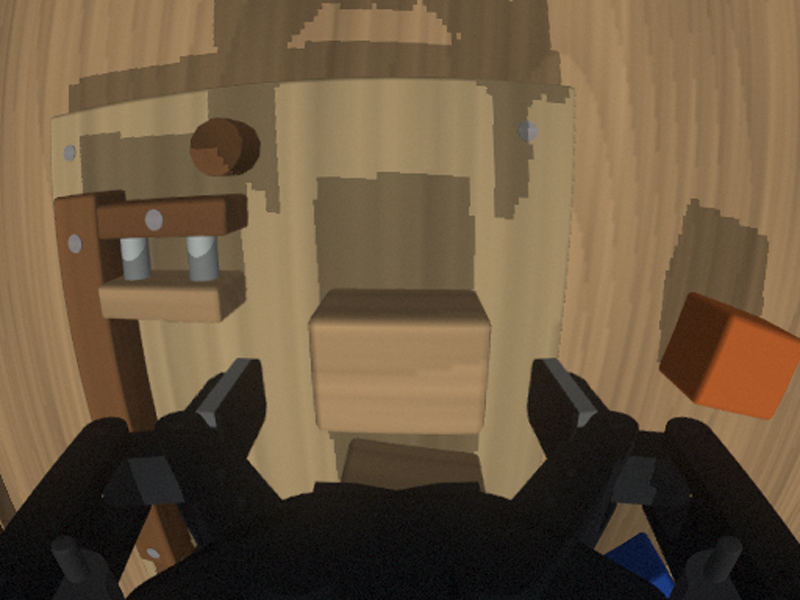

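Run:
```python
from h import *
d=load('w2')
j=jig(wz(d,[(311,323),(490,323),(484,432),(320,432)],58)); print(j.round(1),j.mean(0))
print('stop',jig(wz(d,[(102,320),(218,321)],50)).round(1),'board',jig(wz(d,[(573,88)],18)).round(1)); print(d['origin'])
from bench import read_state; print(read_state()['joints'].round(3))
```

```text
[[ -34.5 -104. ]
 [ -92.2 -104.5]
 [ -92.9  -63.6]
 [ -34.7  -62.6]] [-63.56451795 -83.66412091]
stop [[  57.  -100. ]
 [   2.4 -101.2]] board [[-130.6 -187.2]]
[ 526.22549911 -227.70497033  197.69890476]
[-0.002  0.44  -0.424  0.008 -0.665  0.051]
```

Emit:
play_rows:
  series:
    - [0, 0.008, 0, 0, 0, -0.04, 0.085]
    - [0, 0.008, 0, 0, 0, 0, 0.085]

```text
clock: 4.85
position: [529.2, -162.2, 39.0]
ee_rot: [0.018, -0.704, 0.709, -0.021]
contact_force: [0.1, -0.3, -0.4]
gripper_width: 85.0
```

Emit:
play_rows:
  series:
    - [0, 0, 0, 0, 0, 0, 0.085]

```text
clock: 4.95
position: [528.1, -162.1, 37.7]
ee_rot: [0.019, -0.704, 0.709, -0.02]
contact_force: [-0.3, 0.8, -0.1]
gripper_width: 84.5
```

Run:
```python
from h import *
s,_=st(); print(s['joint_vel'].round(3),s['joint_efforts'].round(1))
```

```text
t 4.95 jig [-62.5 -87. ] z 37.7 w 84.5 F [-0.3  0.8 -0.1] rotvec to goal [-0.007  -0.0061 -0.0015]
[ 0.    -0.007  0.022  0.014 -0.002 -0.   ] [  0.1 -37.9  13.2   2.9   0.1  -0. ]
```

Emit:
play_rows:
  series:
    - [0, 0.003, -0.003, 0, 0, 0, 0.07]
    - [0, 0, 0, 0, 0, 0, 0.06]
    - [0, 0, 0, 0, 0, 0, 0.055]

```text
clock: 5.25
position: [527.5, -158.9, 34.6]
ee_rot: [0.019, -0.704, 0.709, -0.02]
contact_force: [-0.5, -0.4, 4.4]
gripper_width: 58.6
```

Emit:
play_rows:
  series:
    - [0, 0, 0, 0, 0, 0, 0.055]
    - [0, 0, 0, 0, 0, 0, 0.055]

```text
clock: 5.45
position: [527.3, -158.8, 34.7]
ee_rot: [0.018, -0.704, 0.709, -0.02]
contact_force: [1.1, -0.2, -1.4]
gripper_width: 59.1
```

Run:
```python
from h import *
s,_=st(); print(s['joint_vel'].round(3),s['joint_efforts'].round(1))
```

```text
t 5.45 jig [-63.2 -83.6] z 34.7 w 59.1 F [ 1.1 -0.2 -1.4] rotvec to goal [-0.0068 -0.006  -0.0022]
[-0.    -0.001 -0.006 -0.003  0.002 -0.001] [  0.  -38.4  13.    2.9   0.   -0. ]
```

Emit:
play_rows:
  series:
    - [0, -0.005, 0, 0, 0, 0, 0.055]
    - [-0.015, 0, -0.002, 0, 0, 0, 0.055]
    - [-0.015, 0, -0.002, 0, 0, 0, 0.055]
    - [-0.015, 0, -0.002, 0, 0, 0, 0.055]
    - [-0.015, 0, -0.002, 0, 0, 0, 0.055]
    - [0, 0, 0, 0, 0, 0, 0.055]

```text
clock: 6.05
position: [573.0, -149.1, 37.8]
ee_rot: [0.027, -0.705, 0.709, -0.006]
contact_force: [1.3, 0.4, -1.2]
gripper_width: 58.5
```

Run:
```python
from h import *
st()
```

```text
t 6.05 jig [-16.9 -76.6] z 37.8 w 58.5 F [ 1.3  0.4 -1.2] rotvec to goal [-0.004  -0.0138  0.0307]
```

Emit:
play_rows:
  series:
    - [-0.009, 0, 0, 0, -0.014, 0.03, 0.055]
    - [-0.009, 0, 0, 0, 0, 0, 0.055]
    - [0, 0, 0, 0, 0, 0, 0.055]

```text
clock: 6.35
position: [591.1, -148.1, 37.8]
ee_rot: [0.021, -0.706, 0.708, -0.022]
contact_force: [-0.3, 1.0, -0.1]
gripper_width: 58.6
```

Run:
```python
from h import *
st()
```

```text
t 6.35 jig [  1.2 -76.7] z 37.8 w 58.6 F [-0.3  1.  -0.1] rotvec to goal [-0.0035 -0.     -0.0004]
```

Emit:
play_rows:
  series:
    - [0, 0.003, 0, 0, 0, 0, 0.055]
    - [0, 0, 0, 0, 0, 0, 0.085]
    - [0, 0, 0, 0, 0, 0, 0.085]
    - [0, 0, 0, 0, 0, 0, 0.085]
    - [0, -0.03, 0, 0, 0, 0, 0.085]
    - [0, -0.04, 0, 0, 0, 0, 0.085]
    - [0.02, -0.03, -0.035, 0, 0, 0, 0.085]
    - [0.02, -0.01, -0.035, 0, 0, 0, 0.085]
    - [0.015, 0, -0.035, 0, 0, 0, 0.085]
    - [0, 0, 0, 0, 0, 0, 0.085]

```text
clock: 7.35
position: [528.8, -44.3, 149.4]
ee_rot: [0.019, -0.706, 0.708, -0.021]
contact_force: [1.1, 0.5, 1.0]
gripper_width: 84.9
```

Run:
```python
from h import *
st(); d=snap('wrist','w3'); cv2.imwrite('pics/w3b.png',cv2.resize(d['color'][:,:,::-1],(800,600),interpolation=cv2.INTER_CUBIC))
```

```text
t 7.35 jig [-54.7  30.6] z 149.4 w 84.9 F [1.1 0.5 1. ] rotvec to goal [-0.0022 -0.0038 -0.0018]
```

View pics/w3b.png

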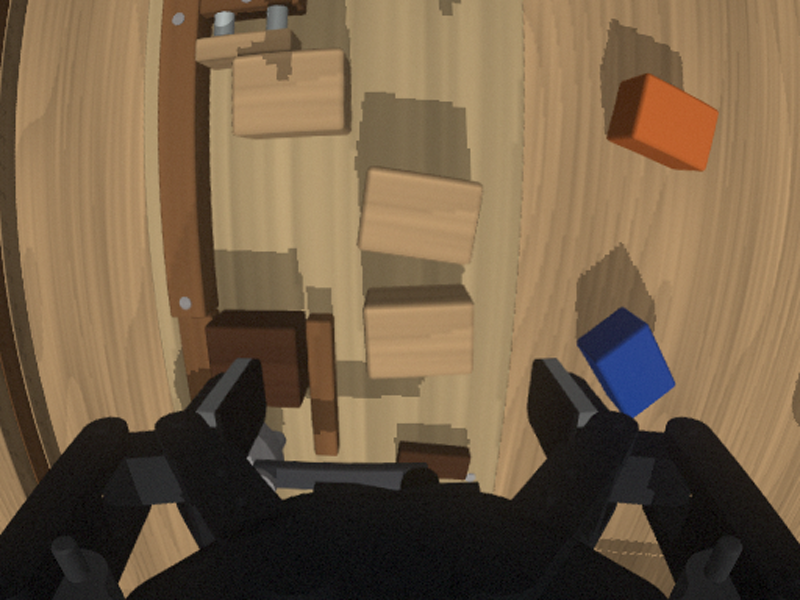

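Wrist view: A now sits square near the stop, its top at (233–348, 52–135). B spans (358–482, 168–263) and is skewed; C's top is (365–472, 303–378). Press face is at v≈318.

Run:
```python
from h import *
d=load('w3')
B={'A':[(234,58),(344,52),(348,129),(234,136)],'B':[(370,170),(482,187),(471,263),(359,248)],'C':[(366,305),(471,302),(472,374),(368,379)]}
for k,v in B.items():
    j=jig(wz(d,v,58)); a=j[0]-j[1]; a2=j[3]-j[2]
    print(k,j.mean(0).round(1),'yaw',np.degrees(np.arctan2(a[1],a[0])).round(1),np.degrees(np.arctan2(a2[1],a2[0])).round(1))
print('stop',jig(wz(d,[(197,65),(290,55)],50)).round(1),'press',jig(wz(d,[(210,348),(304,352)],52)).round(1),'fence',jig(wz(d,[(209,100),(217,315)],43)).round(1))
print('press low',jig(wz(d,[(210,322),(306,314)],18)).round(1))
```

```text
A [  0.5 -75.7] yaw -1.6 0.3
B [-66.3 -10.3] yaw -8.3 -7.8
C [-66.2  56.9] yaw 1.5 2.5
stop [[ 55.1 -98.1]
 [  1.6 -97.8]] press [[56.9 64.8]
 [-1.1 65.9]] fence [[ 50.5 -78.2]
 [ 53.4  47.1]]
press low [[70.  60.3]
 [ 3.4 54.3]]
```

Emit:
play_rows:
  series:
    - [0.004, 0.015, 0.014, 0, 0, 0, 0.085]
    - [0.004, 0.015, 0.014, 0, 0, 0, 0.085]
    - [0.003, 0.015, 0.013, 0, 0, 0, 0.085]
    - [0, 0.015, 0, 0, 0, 0, 0.085]
    - [0, 0.01, 0, 0, 0, 0, 0.085]
    - [0, 0, 0, 0, 0, 0, 0.085]

```text
clock: 8.0
position: [524.5, -91.4, 78.2]
ee_rot: [0.017, -0.706, 0.708, -0.022]
contact_force: [-0.3, -0.4, -1.0]
gripper_width: 84.9
```

Run:
```python
from h import *
st()
```

```text
t 8.0 jig [-61.9 -16.2] z 78.2 w 84.9 F [-0.3 -0.4 -1. ] rotvec to goal [-0.0037 -0.0056 -0.0074]
```

Correct by (-4, +6) mm and go down 44 mm.

Emit:
play_rows:
  series:
    - [0.004, 0.008, -0.005, 0, 0, -0.005, 0.085]
    - [0, 0.012, 0, 0, 0, 0, 0.085]
    - [0, 0.012, 0, 0, 0, 0, 0.085]
    - [0, 0.01, 0, 0, 0, 0, 0.085]
    - [0, 0, 0, 0, 0, 0, 0.085]

```text
clock: 8.5
position: [521.8, -85.9, 34.2]
ee_rot: [0.018, -0.706, 0.708, -0.022]
contact_force: [-0.6, -0.7, -0.3]
gripper_width: 85.1
```

Run:
```python
from h import *
st()
```

```text
t 8.5 jig [-64.2 -10.5] z 34.2 w 85.1 F [-0.6 -0.7 -0.3] rotvec to goal [-0.0039 -0.0042 -0.0051]
```

Emit:
play_rows:
  series:
    - [0.001, 0, 0, 0, 0, 0, 0.07]
    - [0, 0, 0, 0, 0, 0, 0.06]
    - [0, 0, 0, 0, 0, 0, 0.055]
    - [0, 0, 0, 0, 0, 0, 0.055]
    - [0, 0, 0, 0, 0, 0, 0.055]
    - [0, -0.005, 0, 0, 0, 0, 0.055]
    - [0, 0, 0, 0, 0, 0, 0.055]

```text
clock: 9.2
position: [521.5, -85.7, 41.3]
ee_rot: [0.018, -0.705, 0.708, -0.023]
contact_force: [0.7, -0.5, -1.3]
gripper_width: 60.5
```

Run:
```python
from h import *
st()
```

```text
t 9.2 jig [-64.5 -10.3] z 41.3 w 60.5 F [ 0.7 -0.5 -1.3] rotvec to goal [-0.004  -0.0034 -0.0074]
```

Emit:
play_rows:
  series:
    - [-0.008, 0, 0.0024, 0, 0, 0, 0.055]
    - [-0.008, 0, 0.0024, 0, 0, 0, 0.055]
    - [-0.008, 0, 0.0024, 0, 0, 0, 0.055]
    - [-0.008, 0, 0.0024, 0, 0, 0, 0.055]
    - [-0.008, 0, 0.0024, 0, 0, 0, 0.055]
    - [-0.008, 0, 0.0024, 0, 0, 0, 0.055]
    - [-0.008, 0, 0.0024, 0, 0, 0, 0.055]
    - [0, 0, 0, 0, 0, 0, 0.055]

```text
clock: 10.0
position: [584.6, -100.8, 41.4]
ee_rot: [0.017, -0.705, 0.708, -0.023]
contact_force: [-1.0, -0.6, -1.5]
gripper_width: 61.0
```

Run:
```python
from h import *
st()
```

```text
t 10.0 jig [ -2.4 -29.2] z 41.4 w 61.0 F [-1.  -0.6 -1.5] rotvec to goal [-0.0043 -0.0036 -0.0082]
```

Emit:
play_rows:
  series:
    - [0, 0.006, 0, 0, 0, 0.005, 0.055]
    - [0, 0, 0, 0, 0, 0, 0.085]
    - [0, 0, 0, 0, 0, 0, 0.085]
    - [0, 0, 0, 0, 0, 0, 0.085]
    - [0, -0.02, 0, 0, 0, 0, 0.085]
    - [0, -0.03, 0, 0, 0, 0, 0.085]
    - [0.02, -0.01, -0.026, 0, 0, 0, 0.085]
    - [0.02, 0, -0.026, 0, 0, 0, 0.085]
    - [0.02, 0, -0.026, 0, 0, 0, 0.085]
    - [0, 0, 0, 0, 0, 0, 0.085]

```text
clock: 11.0
position: [516.5, -24.4, 96.9]
ee_rot: [0.014, -0.706, 0.708, -0.024]
contact_force: [-0.1, -0.3, -0.1]
gripper_width: 84.8
```

Run:
```python
from h import *
st()
```

```text
t 11.0 jig [-65.8  51.2] z 96.9 w 84.8 F [-0.1 -0.3 -0.1] rotvec to goal [-0.0036 -0.0056 -0.014 ]
```

Emit:
play_rows:
  series:
    - [0, 0.01, -0.005, 0, 0, -0.012, 0.085]
    - [0, 0.014, 0, 0, 0, 0, 0.085]
    - [0, 0.014, 0, 0, 0, 0, 0.085]
    - [0, 0.012, 0, 0, 0, 0, 0.085]
    - [0, 0.01, 0, 0, 0, 0, 0.085]
    - [0, 0, 0, 0, 0, 0, 0.085]

```text
clock: 11.6
position: [519.2, -19.2, 33.3]
ee_rot: [0.018, -0.706, 0.708, -0.02]
contact_force: [0.4, -0.5, -0.5]
gripper_width: 85.2
```

Run:
```python
from h import *
st()
```

```text
t 11.6 jig [-62.8  56.2] z 33.3 w 85.2 F [ 0.4 -0.5 -0.5] rotvec to goal [-0.0033 -0.006  -0.003 ]
```

Emit:
play_rows:
  series:
    - [0.002, 0, 0, 0, 0, 0, 0.07]
    - [0, 0, 0, 0, 0, 0, 0.06]
    - [0, 0, 0, 0, 0, 0, 0.055]
    - [0, 0, 0, 0, 0, 0, 0.055]
    - [0, 0, 0, 0, 0, 0, 0.055]
    - [0, -0.006, 0, 0, 0, 0, 0.055]
    - [0, 0, 0, 0, 0, 0, 0.055]

```text
clock: 12.3
position: [518.5, -19.5, 41.0]
ee_rot: [0.017, -0.706, 0.708, -0.021]
contact_force: [0.6, 0.3, 0.1]
gripper_width: 59.0
```

Run:
```python
from h import *
st()
```

```text
t 12.3 jig [-63.5  56. ] z 41.0 w 59.0 F [0.6 0.3 0.1] rotvec to goal [-0.0029 -0.0066 -0.0058]
```

Emit:
play_rows:
  series:
    - [0, 0, 0.008, 0, 0, 0, 0.055]
    - [0, 0, 0.008, 0, 0, 0, 0.055]
    - [0, 0, 0.008, 0, 0, 0, 0.055]
    - [0, 0, 0.008, 0, 0, 0, 0.055]
    - [-0.008, 0, 0, 0, 0, 0, 0.055]
    - [-0.008, 0, 0, 0, 0, 0, 0.055]
    - [-0.008, 0, 0, 0, 0, 0, 0.055]
    - [-0.008, 0, 0, 0, 0, 0, 0.055]
    - [0, 0, 0, 0, 0, 0, 0.055]

```text
clock: 13.2
position: [555.9, -53.0, 41.3]
ee_rot: [0.016, -0.706, 0.708, -0.021]
contact_force: [-1.1, -0.9, -1.2]
gripper_width: 59.1
```

Run:
```python
from h import *
st()
```

```text
t 13.2 jig [-28.1  20.3] z 41.3 w 59.1 F [-1.1 -0.9 -1.2] rotvec to goal [-0.0029 -0.0075 -0.007 ]
```

Continue +28 mm in x, -2 mm in y, then set down, open and lift.

Emit:
play_rows:
  series:
    - [-0.008, 0, 0.001, 0, 0, 0, 0.055]
    - [-0.008, 0, 0.0005, 0, 0, 0, 0.055]
    - [-0.008, 0, 0, 0, 0, 0, 0.055]
    - [0, 0, 0, 0, 0, 0, 0.055]
    - [0, 0.006, 0, 0, -0.005, 0, 0.055]
    - [0, 0, 0, 0, 0, 0, 0.085]
    - [0, 0, 0, 0, 0, 0, 0.085]
    - [0, 0, 0, 0, 0, 0, 0.085]
    - [0, -0.02, 0, 0, 0, 0, 0.085]
    - [0, -0.03, 0, 0, 0, 0, 0.085]

```text
clock: 14.2
position: [577.8, -53.0, 81.3]
ee_rot: [0.023, -0.706, 0.708, -0.019]
contact_force: [1.2, -0.6, 0.3]
gripper_width: 84.7
```

Run:
```python
from h import *
st()
```

```text
t 14.2 jig [-6.3 19. ] z 81.3 w 84.7 F [ 1.2 -0.6  0.3] rotvec to goal [-0.0034 -0.002   0.0052]
```

Emit:
play_rows:
  series:
    - [0.018, 0, 0, 0, 0, 0, 0.0]
    - [0.018, 0, 0, 0, 0, 0, 0.0]
    - [0.018, 0, 0, 0, 0, 0, 0.0]
    - [0.012, 0, 0, 0, 0, 0, 0.0]
    - [0, 0.015, 0, 0, 0, 0, 0.0]
    - [0, 0.015, 0, 0, 0, 0, 0.0]
    - [0, 0.012, 0, 0, 0, 0, 0.0]
    - [0, 0.008, 0, 0, 0, 0, 0.0]
    - [0, 0, 0, 0, 0, 0, 0.0]

```text
clock: 15.1
position: [513.9, -56.7, 37.4]
ee_rot: [0.017, -0.706, 0.708, -0.026]
contact_force: [-0.6, 1.0, -0.1]
gripper_width: 0.2
```

Run:
```python
from h import *
st()
```

```text
t 15.1 jig [-70.3  19.1] z 37.4 w 0.2 F [-0.6  1.  -0.1] rotvec to goal [-0.0029  0.0001 -0.012 ]
```

Emit:
play_rows:
  series:
    - [-0.004, 0.005, 0, 0, 0, -0.01, 0]
    - [-0.006, 0, 0, 0, 0, 0, 0]
    - [-0.006, 0, 0, 0, 0, 0, 0]
    - [-0.006, 0, 0, 0, 0, 0, 0]
    - [-0.006, 0, 0, 0, 0, 0, 0]
    - [-0.006, 0, 0, 0, 0, 0, 0]
    - [-0.005, 0, 0, 0, 0, 0, 0]
    - [-0.003, 0, 0, 0, 0, 0, 0]

```text
clock: 15.9
position: [561.4, -53.8, 33.9]
ee_rot: [0.02, -0.706, 0.708, -0.023]
contact_force: [-0.3, -1.2, 0.9]
gripper_width: -0.1
```

Run:
```python
from h import *
st()
```

```text
t 15.9 jig [-22.8  19.2] z 33.9 w -0.1 F [-0.3 -1.2  0.9] rotvec to goal [-0.0029  0.0006 -0.0045]
```

Small steps now until the fence pushes back.

Emit:
play_rows:
  series:
    - [-0.003, 0, 0, 0, 0, 0, 0]
    - [-0.003, 0, 0, 0, 0, 0, 0]

```text
clock: 16.1
position: [567.6, -53.4, 33.8]
ee_rot: [0.02, -0.706, 0.708, -0.023]
contact_force: [-0.5, 0.0, -0.4]
gripper_width: -0.1
```

Emit:
play_rows:
  series:
    - [-0.002, 0, 0, 0, 0, 0, 0]
    - [-0.002, 0, 0, 0, 0, 0, 0]

```text
clock: 16.3
position: [570.3, -53.3, 33.5]
ee_rot: [0.021, -0.706, 0.708, -0.022]
contact_force: [-6.1, 1.0, 4.4]
gripper_width: -0.0
```

Emit:
play_rows:
  series:
    - [-0.002, 0, 0, 0, 0, 0, 0]
    - [-0.002, 0, 0, 0, 0, 0, 0]

```text
clock: 16.5
position: [570.1, -53.5, 33.2]
ee_rot: [0.024, -0.706, 0.708, -0.018]
contact_force: [-5.2, 1.0, 3.8]
gripper_width: -0.2
```

Run:
```python
from h import *
st()
```

```text
t 16.5 jig [-14.  19.] z 33.2 w -0.2 F [-5.2  1.   3.8] rotvec to goal [-0.0031 -0.001   0.0094]
```

Emit:
play_rows:
  series:
    - [-0.004, 0, 0, 0, 0, 0, 0]
    - [0.012, 0, 0, 0, 0, 0, 0]
    - [0.02, 0, 0, 0, 0, 0, 0]
    - [0.016, 0, 0, 0, 0, 0, 0]
    - [0, 0, 0.012, 0, 0, 0, 0]
    - [0, 0, 0.016, 0, 0, 0, 0]
    - [0, 0, 0.014, 0, 0, 0, 0]
    - [0, 0, 0.002, 0, 0, 0, 0]
    - [0, 0, 0, 0, 0, 0, 0]

```text
clock: 17.4
position: [529.5, -103.0, 35.4]
ee_rot: [0.024, -0.705, 0.708, -0.019]
contact_force: [0.0, -0.5, 1.1]
gripper_width: -0.1
```

Run:
```python
from h import *
st()
```

```text
t 17.4 jig [-57.6 -28.1] z 35.4 w -0.1 F [ 0.  -0.5  1.1] rotvec to goal [-0.0039  0.0003  0.0069]
```

Emit:
play_rows:
  series:
    - [-0.004, 0.002, 0, 0, 0, 0.006, 0]
    - [-0.006, 0, 0, 0, 0, 0, 0]
    - [-0.006, 0, 0, 0, 0, 0, 0]
    - [-0.006, 0, 0, 0, 0, 0, 0]
    - [-0.006, 0, 0, 0, 0, 0, 0]
    - [-0.004, 0, 0, 0, 0, 0, 0]

```text
clock: 18.0
position: [563.7, -99.9, 32.8]
ee_rot: [0.023, -0.705, 0.708, -0.021]
contact_force: [-0.8, -0.5, 1.3]
gripper_width: -0.1
```

Emit:
play_rows:
  series:
    - [-0.003, 0, 0, 0, 0, 0, 0]
    - [-0.003, 0, 0, 0, 0, 0, 0]

```text
clock: 18.2
position: [570.3, -99.4, 32.7]
ee_rot: [0.023, -0.705, 0.708, -0.021]
contact_force: [-1.8, -0.6, 0.3]
gripper_width: -0.3
```

Emit:
play_rows:
  series:
    - [-0.002, 0, 0, 0, 0, 0, 0]
    - [-0.002, 0, 0, 0, 0, 0, 0]
    - [-0.002, 0, 0, 0, 0, 0, 0]

```text
clock: 18.5
position: [572.3, -99.4, 32.2]
ee_rot: [0.026, -0.705, 0.708, -0.017]
contact_force: [-4.5, -0.3, 4.4]
gripper_width: 0.1
```

Run:
```python
from h import *
st()
```

```text
t 18.5 jig [-14.6 -27. ] z 32.2 w 0.1 F [-4.5 -0.3  4.4] rotvec to goal [-0.0037  0.0008  0.0132]
```

Emit:
play_rows:
  series:
    - [-0.004, 0, 0, 0, 0, 0, 0]
    - [0.012, 0, 0, 0, 0, 0.01, 0]
    - [0.02, 0, 0, 0, 0, 0, 0]
    - [0.016, 0, 0, 0, 0, 0, 0]
    - [0, 0, 0.012, 0, 0, 0, 0]
    - [0, 0, 0.016, 0, 0, 0, 0]
    - [0, 0, 0.015, 0, 0, 0, 0]
    - [0, 0, 0.002, 0, 0, 0, 0]
    - [0, 0, 0, 0, 0, 0, 0]

```text
clock: 19.4
position: [531.8, -149.5, 33.9]
ee_rot: [0.022, -0.705, 0.708, -0.022]
contact_force: [0.7, 0.2, 0.6]
gripper_width: 0.3
```

Emit:
play_rows:
  series:
    - [-0.004, 0.002, 0, 0, 0, 0, 0]
    - [-0.006, 0, 0, 0, 0, 0, 0]
    - [-0.006, 0, 0, 0, 0, 0, 0]
    - [-0.006, 0, 0, 0, 0, 0, 0]
    - [-0.006, 0, 0, 0, 0, 0, 0]
    - [-0.004, 0, 0, 0, 0, 0, 0]

```text
clock: 20.0
position: [566.2, -145.8, 31.4]
ee_rot: [0.024, -0.705, 0.708, -0.022]
contact_force: [-1.5, -0.3, 1.0]
gripper_width: -0.2
```

Run:
```python
from h import *
st()
```

```text
t 20.0 jig [-23.6 -73. ] z 31.4 w -0.2 F [-1.5 -0.3  1. ] rotvec to goal [-0.004   0.004   0.0023]
```

Emit:
play_rows:
  series:
    - [-0.003, 0, 0, 0, 0, 0, 0]
    - [-0.003, 0, 0, 0, 0, 0, 0]
    - [-0.002, 0, 0, 0, 0, 0, 0]

```text
clock: 20.3
position: [574.7, -145.1, 31.3]
ee_rot: [0.024, -0.705, 0.708, -0.022]
contact_force: [-1.9, 0.7, 1.6]
gripper_width: 0.1
```

Emit:
play_rows:
  series:
    - [-0.002, 0, 0, 0, 0, 0, 0]
    - [-0.002, 0, 0, 0, 0, 0, 0]

```text
clock: 20.5
position: [574.6, -145.1, 30.9]
ee_rot: [0.027, -0.706, 0.708, -0.018]
contact_force: [-5.0, 0.2, 4.9]
gripper_width: 0.3
```

Run:
```python
from h import *
st()
```

```text
t 20.5 jig [-15.1 -72.7] z 30.9 w 0.3 F [-5.   0.2  4.9] rotvec to goal [-0.003   0.003   0.0131]
```

Emit:
play_rows:
  series:
    - [0.012, 0, 0, 0, 0, 0.01, 0]
    - [0.015, -0.01, 0, 0, 0, 0, 0]
    - [0, -0.04, 0, 0, 0, 0, 0.03]
    - [0, -0.045, 0, 0, 0, 0, 0.05]
    - [0, -0.045, -0.02, 0, 0, 0, 0.06]
    - [0, -0.04, -0.03, 0, 0, 0, 0.06]
    - [0, -0.02, -0.04, 0, 0, 0, 0.06]
    - [0, 0, -0.045, 0, 0, 0, 0.06]
    - [0, 0, -0.045, 0, 0, 0, 0.06]
    - [0, 0, -0.035, 0, 0, 0, 0.06]

```text
clock: 21.5
position: [539.6, 72.8, 241.1]
ee_rot: [-0.013, 0.708, -0.706, 0.025]
contact_force: [0.1, 0.4, 0.5]
gripper_width: 60.2
```

Emit:
play_rows:
  series:
    - [0, 0, -0.03, 0, 0, 0, 0.06]
    - [0, 0, 0, 0, 0, 0, 0.06]
    - [0, 0, 0, 0, 0, 0, 0.06]

```text
clock: 21.8
position: [538.9, 109.2, 242.3]
ee_rot: [-0.014, 0.709, -0.705, 0.03]
contact_force: [0.0, -0.6, -0.0]
gripper_width: 59.9
```

Run:
```python
from h import *
st(); d=snap('wrist','w4'); cv2.imwrite('pics/w4b.png',cv2.resize(d['color'][:,:,::-1],(800,600),interpolation=cv2.INTER_CUBIC))
```

```text
t 21.8 jig [-35.3 183.2] z 242.3 w 59.9 F [ 0.  -0.6 -0. ] rotvec to goal [ 0.0056  0.001  -0.0225]
```

View pics/w4b.png

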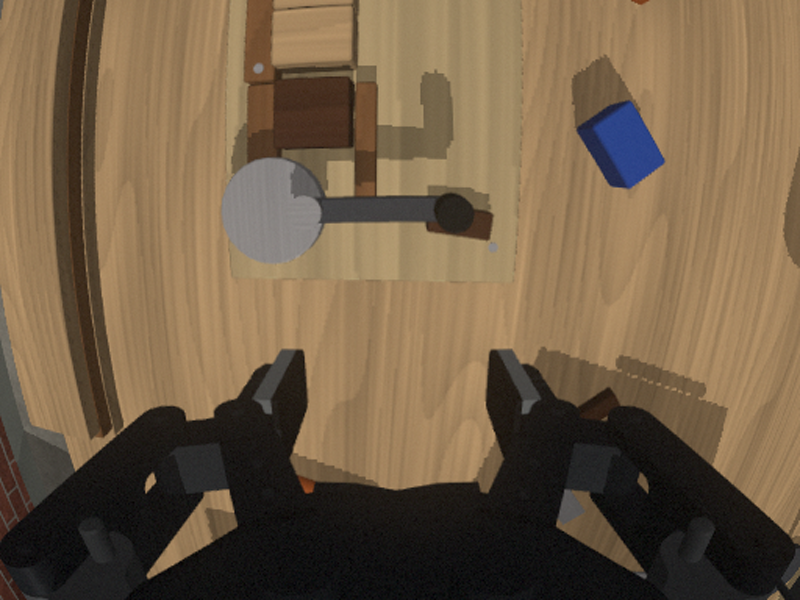

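Wrist view: row lies flush along the fence (C at (315,38)), knob top at (454,210), cam disc (272,210), pivot hub about (303,211), board corners (232,277) and (512,282).

Run:
```python
from h import *
d=load('w4')
print('board world',wz(d,[(232,276),(513,281)],18)[:,:2].round(1), jig(wz(d,[(232,276),(513,281)],18)).round(1))
k=wz(d,[(454,210)],100)[0]; print('knob w',k.round(1),jig(k).round(1))
print('cam', jig(wz(d,[(272,209)],64)).round(1), 'hub',jig(wz(d,[(305,211)],66)).round(1))
print('C corners',jig(wz(d,[(273,67),(354,67)],58)).round(1))
p=[f'w{i}' for i in range(5)]
# alternatives
for T2,O2 in((.0607,(585.25,-71.54)),(.05,(584.3,-70.5))):
    c,s=np.cos(T2),np.sin(T2);M2=np.array([[c,-s],[s,c]]);piv=M2@[30,148.4]+O2; v=k[:2]-piv; print(piv.round(1),np.linalg.norm(v).round(1),'ang jig',np.degrees(np.arctan2(v[1],v[0])-T2).round(1),'target knob',(M2@[30,248.4]+O2).round(1))
```

```text
board world [[684.  141.8]
 [446.7 130.4]] [[ 111.5  206.9]
 [-126.   209.9]]
knob w [510.   68.3 100. ] [[-66.6 144.2]]
cam [[ 58.2 146.3]] hub [[ 33.5 148.1]]
C corners [[57.9 42.8]
 [-0.7 46.4]]
[606.2  78.4] 96.7 ang jig -177.5 target knob [600.1 178.2]
[606.8  79.2] 97.5 ang jig -176.5 target knob [601.8 179.1]
```

```bash
sed -i 's/^T=0.0607.*/T=0.052; O=np.array([584.4,-70.7])/' h.py
python3 - <<'E'
from h import *
print(jig([510,68.3])); go([510,68.3,130])
E
```

```text
[[-67.07469084 142.67917104]]
t 21.85 jig [-36.  181.7] z 242.3 w 60.2 F [0.8 0.1 0. ] rotvec to goal [ 0.0057  0.0089 -0.0225]
tool shift m [0.0339 0.1113 0.0393]
```

Emit:
play_rows:
  series:
    - [0.011, 0.02, 0.013, 0.005, 0.008, -0.022, 0.06]
    - [0.011, 0.025, 0.013, 0, 0, 0, 0.06]
    - [0.008, 0.025, 0.01, 0, 0, 0, 0.06]
    - [0, 0.02, 0, 0, 0, 0, 0.06]
    - [0, 0.01, 0, 0, 0, 0, 0.06]
    - [0, 0, 0, 0, 0, 0, 0.06]

```text
clock: 22.45
position: [513.0, 64.5, 140.0]
ee_rot: [-0.013, 0.708, -0.706, 0.017]
contact_force: [0.5, -1.2, 1.1]
gripper_width: 59.6
```

Run:
```python
from h import *
go([510,68.3,70])
```

```text
t 22.45 jig [-64.3 138.7] z 140.0 w 59.6 F [ 0.5 -1.2  1.1] rotvec to goal [ 0.0022 -0.0083 -0.0057]
tool shift m [ 0.0032  0.07   -0.0038]
```

Emit:
play_rows:
  series:
    - [0.003, 0.012, -0.0035, 0, -0.008, -0.005, 0.06]
    - [0, 0.014, 0, 0, 0, 0, 0.06]
    - [0, 0.014, 0, 0, 0, 0, 0.06]
    - [0, 0.012, 0, 0, 0, 0, 0.06]
    - [0, 0.008, 0, 0, 0, 0, 0.06]
    - [0, 0, 0, 0, 0, 0, 0.06]

```text
clock: 23.05
position: [514.0, 69.9, 80.3]
ee_rot: [-0.015, 0.709, -0.705, 0.022]
contact_force: [0.0, 0.5, -0.2]
gripper_width: 60.0
```

Run:
```python
from h import *
go([510,68.3,70])
```

```text
t 23.05 jig [-63. 144.] z 80.3 w 60.0 F [ 0.   0.5 -0.2] rotvec to goal [ 0.0055  0.0012 -0.0097]
tool shift m [0.0041 0.0102 0.0014]
```

Emit:
play_rows:
  series:
    - [0.003, 0.006, 0.0015, 0.005, 0, -0.008, 0.06]
    - [0, 0.003, 0, 0, 0, 0, 0.04]
    - [0, 0, 0, 0, 0, 0, 0.025]
    - [0, 0, 0, 0, 0, 0, 0.018]
    - [0, 0, 0, 0, 0, 0, 0.018]
    - [0, 0, 0, 0, 0, 0, 0.018]

```text
clock: 23.65
position: [508.3, 67.4, 71.8]
ee_rot: [0.02, -0.706, 0.707, -0.018]
contact_force: [-0.4, 1.0, -4.0]
gripper_width: 22.4
```

Run:
```python
from h import *
go([510,68.3,70])
```

```text
t 23.65 jig [-68.8 141.9] z 71.8 w 22.4 F [-0.4  1.  -4. ] rotvec to goal [-0.0011  0.0013  0.0037]
tool shift m [-0.0017  0.0018 -0.0008]
```

Emit:
play_rows:
  series:
    - [0.0004, 0, -0.008, 0, 0, 0, 0.018]
    - [0, 0, -0.008, 0, 0, 0, 0.018]
    - [-0.0007, 0, -0.008, 0, 0, 0, 0.018]
    - [-0.0014, 0, -0.008, 0, 0, 0, 0.018]

```text
clock: 24.05
position: [509.4, 97.0, 71.8]
ee_rot: [0.018, -0.705, 0.708, -0.016]
contact_force: [0.7, -5.1, -0.9]
gripper_width: 22.0
```

```bash
cat >> h.py <<'E'
def lev():
    s,q=st(); v=jig(s['position'])[0]-[30,148.4]; th=np.arctan2(v[1],v[0])%(2*np.pi)
    print('r',np.linalg.norm(v).round(1),'th',th.round(3),'q',(np.radians(190)-th).round(3),'Fjig',(s['contact_force'][:2]@M).round(1),'torque',s['wrist_torque'].round(2)); return s
E
python3 -c "
from h import *
lev()"
```

```text
t 24.05 jig [-66.1 171.3] z 71.8 w 22.0 F [ 0.7 -5.1 -0.9] rotvec to goal [-0.0043 -0.005   0.0029]
r 98.8 th 2.907 q 0.409 Fjig [ 0.4 -5.1] torque [-0.63 -0.33  0.2 ]
```

Emit:
play_rows:
  series:
    - [-0.0025, 0, -0.0087, 0, 0, 0, 0.018]
    - [-0.0033, 0, -0.0084, 0, 0, 0, 0.018]
    - [-0.004, 0, -0.008, 0, 0, 0, 0.018]
    - [-0.0047, 0, -0.0077, 0, 0, 0, 0.018]
    - [-0.0054, 0, -0.0072, 0, 0, 0, 0.018]
    - [-0.006, 0, -0.0067, 0, 0, 0, 0.018]

```text
clock: 24.65
position: [523.2, 136.9, 71.4]
ee_rot: [0.023, -0.699, 0.714, -0.003]
contact_force: [-8.3, -6.0, 6.9]
gripper_width: 22.2
```

```bash
python3 -c "
from h import *
lev()"
```

```text
t 24.65 jig [-50.3 210.5] z 71.4 w 22.2 F [-8.3 -6.   6.9] rotvec to goal [-0.0202 -0.0148  0.0294]
r 101.5 th 2.484 q 0.832 Fjig [-8.6 -5.5] torque [-1.45  1.61 -0.38]
```

Emit:
play_rows:
  series:
    - [-0.0068, 0, -0.007, -0.01, -0.007, 0.015, 0.018]
    - [-0.0072, 0, -0.007, -0.01, -0.007, 0.015, 0.018]
    - [-0.0078, 0, -0.0064, 0, 0, 0, 0.018]
    - [-0.0083, 0, -0.0057, 0, 0, 0, 0.018]
    - [-0.0087, 0, -0.0049, 0, 0, 0, 0.018]

```text
clock: 25.15
position: [540.6, 160.8, 71.2]
ee_rot: [0.03, -0.7, 0.714, 0.002]
contact_force: [-14.3, -2.6, 11.7]
gripper_width: 22.0
```

```bash
python3 -c "
from h import *
lev()"
```

```text
t 25.15 jig [-31.7 233.4] z 71.2 w 22.0 F [-14.3  -2.6  11.7] rotvec to goal [-0.0183 -0.0124  0.0451]
r 105.0 th 2.198 q 1.118 Fjig [-14.4  -1.9] torque [-0.67  3.24 -0.65]
```

Emit:
play_rows:
  series:
    - [-0.0105, 0, -0.0055, -0.01, -0.006, 0.022, 0.018]
    - [-0.0112, 0, -0.0045, -0.008, -0.006, 0.022, 0.018]
    - [-0.0115, 0, -0.0035, 0, 0, 0.01, 0.018]

```text
clock: 25.45
position: [555.0, 173.6, 71.3]
ee_rot: [0.025, -0.704, 0.71, -0.005]
contact_force: [-19.3, 2.7, 13.8]
gripper_width: 21.6
```

```bash
python3 -c "
from h import *
lev()"
```

```text
t 25.45 jig [-16.6 245.5] z 71.3 w 21.6 F [-19.3   2.7  13.8] rotvec to goal [-0.0084 -0.0094  0.0297]
r 107.7 th 2.018 q 1.298 Fjig [-19.1   3.7] torque [ 0.37  5.32 -0.78]
```

Run:
```python
from h import *
from scipy.optimize import least_squares
P=np.array([[508.3,67.4],[509.4,97],[523.2,136.9],[540.6,160.8],[555,173.6]])
for R0 in (100,None):
    f=(lambda p:np.hypot(*(P-p[:2]).T)-(R0 or p[2])); r=least_squares(f,[607,79,100]); print(r.x.round(1),r.fun.round(1),jig(r.x[:2]).round(1))
d=snap('wrist','w5'); cv2.imwrite('pics/w5b.png',cv2.resize(d['color'][:,:,::-1],(800,600),interpolation=cv2.INTER_CUBIC))
```

```text
[608.  87. 100.] [ 1.6 -0.9 -1.6 -0.1  1.5] [[ 31.8 156.3]]
[628.3  78.1 120.5] [ 0.  -0.1 -0.   0.1 -0.1] [[ 51.6 146.3]]
```

View pics/w5b.png

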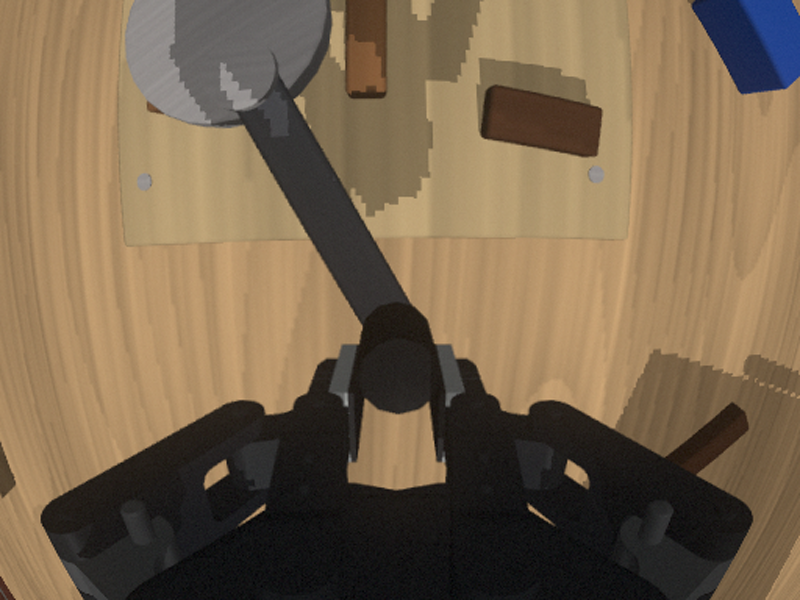

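Wrist view: knob (397,370) is held but has slid to the front edge of the pads (v≈345), so the tool is ~9 mm too far out. The rear finger is a positive backstop, so I'll loosen slightly, shift in and regrip.

Emit:
play_rows:
  series:
    - [-0.002, 0, 0, 0, 0, 0.015, 0.029]
    - [-0.002, 0, 0.004, 0, 0, 0.01, 0.029]
    - [-0.002, 0, 0.005, 0, 0, 0, 0.029]
    - [-0.002, 0, 0.001, 0, 0, 0, 0.029]

```text
clock: 25.9
position: [553.2, 169.2, 70.2]
ee_rot: [0.022, -0.705, 0.709, -0.007]
contact_force: [-5.6, 1.4, 3.6]
gripper_width: 29.1
```

```bash
python3 -c "
from h import *
lev()"
```

```text
t 25.9 jig [-18.7 241.2] z 70.2 w 29.1 F [-5.6  1.4  3.6] rotvec to goal [-0.0061 -0.0107  0.0225]
r 104.8 th 2.054 q 1.262 Fjig [-5.5  1.7] torque [ 0.11  1.35 -0.11]
```

Emit:
play_rows:
  series:
    - [-0.006, 0, 0.003, 0, 0, 0.015, 0.029]
    - [-0.009, 0, -0.001, 0, 0, 0.01, 0.029]
    - [-0.009, 0, -0.002, 0, 0, 0.01, 0.029]
    - [-0.009, 0, -0.002, 0, 0, 0, 0.029]

```text
clock: 26.3
position: [563.5, 171.8, 67.2]
ee_rot: [0.024, -0.702, 0.712, -0.0]
contact_force: [-16.7, 4.2, 11.7]
gripper_width: 29.2
```

```bash
python3 -c "
from h import *
lev()"
```

```text
t 26.3 jig [ -8.3 243.3] z 67.2 w 29.2 F [-16.7   4.2  11.7] rotvec to goal [-0.0142 -0.0174  0.034 ]
r 102.3 th 1.954 q 1.362 Fjig [-16.4   5. ] torque [ 0.98  4.75 -0.23]
```

Emit:
play_rows:
  series:
    - [-0.016, -0.004, 0, -0.007, -0.008, 0.03, 0.029]
    - [-0.018, -0.003, 0, 0, 0, 0.02, 0.029]

```text
clock: 26.5
position: [580.0, 174.7, 67.4]
ee_rot: [0.02, -0.704, 0.71, -0.006]
contact_force: [-20.1, 12.6, 1.8]
gripper_width: 29.2
```

```bash
python3 -c "
from h import *
lev()"
```

```text
t 26.5 jig [  8.3 245.3] z 67.4 w 29.2 F [-20.1  12.6   1.8] rotvec to goal [-0.0087 -0.0162  0.0199]
r 99.3 th 1.791 q 1.525 Fjig [-19.4  13.6] torque [ 3.04  5.46 -0.29]
```

Emit:
play_rows:
  series:
    - [-0.016, -0.003, -0.004, -0.004, -0.008, 0.02, 0.029]
    - [-0.016, -0.002, -0.003, -0.004, -0.008, 0.01, 0.029]

```text
clock: 26.7
position: [596.5, 180.7, 67.1]
ee_rot: [0.026, -0.703, 0.711, -0.009]
contact_force: [-15.4, 2.0, 7.9]
gripper_width: 29.1
```

```bash
python3 -c "
from h import *
lev()"
```

```text
t 26.7 jig [ 25.1 250.4] z 67.1 w 29.1 F [-15.4   2.    7.9] rotvec to goal [-0.0099 -0.002   0.0244]
r 102.2 th 1.618 q 1.698 Fjig [-15.3   2.8] torque [ 0.26  4.32 -0.16]
```

Emit:
play_rows:
  series:
    - [-0.01, -0.002, 0.001, -0.004, 0, 0.02, 0.018]
    - [-0.008, 0, 0.001, -0.004, 0, 0.01, 0.018]
    - [-0.005, 0, 0, 0, 0, 0.005, 0.018]
    - [-0.005, 0, 0, 0, 0, 0, 0.018]

```text
clock: 27.1
position: [602.2, 181.6, 67.4]
ee_rot: [0.026, -0.704, 0.71, -0.001]
contact_force: [-16.8, 0.7, 7.6]
gripper_width: 22.4
```

```bash
python3 -c "
from h import *
lev(); print(read_state()['joint_vel'].round(3))"
```

```text
t 27.1 jig [ 30.9 251. ] z 67.4 w 22.4 F [-16.8   0.7   7.6] rotvec to goal [-0.0069 -0.0144  0.0358]
r 102.6 th 1.562 q 1.754 Fjig [-16.8   1.5] torque [-0.03  2.81 -0.71]
[-0.017  0.044  0.101 -0.042 -0.154  0.011]
```

Run:
```python
from h import *
lev(); d=snap('wrist','w6'); e=snap('side','d6'); f=snap('scene','s6'); lev()
A=cv2.resize(d['color'][:,:,::-1],(512,384)); b=e['color'][140:245,190:292,::-1]; c=f['color'][165:285,190:345,::-1]
B=cv2.resize(b,(288,296),interpolation=cv2.INTER_CUBIC); C=cv2.resize(c,(288,223),interpolation=cv2.INTER_CUBIC)
o=np.zeros((525,800,3),np.uint8); o[:384,:512]=A; o[:296,512:]=B; o[300:523,512:]=C; cv2.imwrite('pics/m6.png',o)
```

```text
t 27.1 jig [ 30.9 251. ] z 67.4 w 22.4 F [-16.8   0.7   7.6] rotvec to goal [-0.0069 -0.0144  0.0358]
r 102.6 th 1.562 q 1.754 Fjig [-16.8   1.5] torque [-0.03  2.81 -0.71]
t 27.25 jig [ 31. 251.] z 67.4 w 22.8 F [-16.5   0.8   8.1] rotvec to goal [-0.0067 -0.0146  0.0356]
r 102.6 th 1.561 q 1.755 Fjig [-16.4   1.6] torque [ 0.08  3.2  -0.73]
```

View pics/m6.png

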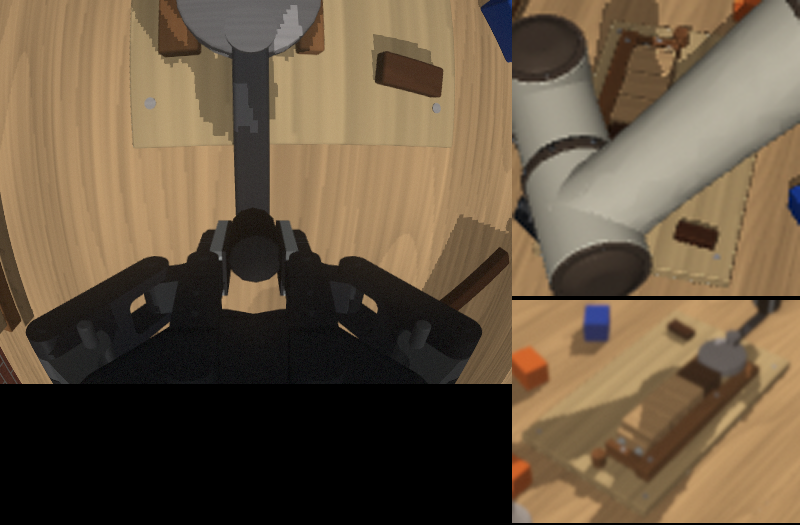

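Combined view: lever bar runs straight out, from (250,50) to (253,205), perpendicular to the board edge (134,147)–(455,146). The three blocks form a closed row between stop and press block. Checking the lever angle against the board edge.

Run:
```python
from h import *
d=load('w6'); f=512/512
def w(uv,z):
    o,v=wray(d,np.array(uv,float)); return (o+v*((z-o[2])/v[:,2:]))[:,:2]
g=d['color'].astype(int).sum(2); 
mid=[]
for v in range(75,200,5):
    row=g[v,215:290]; i=np.where(row<260)[0]+215; mid.append((i.min(),i.max(),v)) if len(i) else 0
print(mid[::6])
m=np.array(mid,float); a=w(np.c_[m[:,0],m[:,2]],64);b=w(np.c_[m[:,1],m[:,2]],64); c=(a+b)/2
wd=np.linalg.norm(a-b,axis=1); ok=abs(wd-np.median(wd))<1.5
p=np.polyfit(c[ok,1],c[ok,0],1); print('width',np.median(wd).round(1),ok.sum(),'lever angle from +y',-p[0]); 
e=w([(134,147),(455,146)],18); ev=e[0]-e[1]; print('board edge angle',np.arctan2(ev[1],ev[0]))
lev()
```

```text
[(np.int64(232), np.int64(268), 75), (np.int64(232), np.int64(269), 105), (np.int64(233), np.int64(268), 135), (np.int64(234), np.int64(269), 165), (np.int64(235), np.int64(269), 195)]
width 17.6 23 lever angle from +y 0.053767649185773224
board edge angle 0.050331283731323534
t 27.25 jig [ 31. 251.] z 67.4 w 22.8 F [-16.5   0.8   8.1] rotvec to goal [-0.0067 -0.0146  0.0356]
r 102.6 th 1.561 q 1.755 Fjig [-16.4   1.6] torque [ 0.08  3.2  -0.73]
```

Run:
```python
from h import *
for i in range(14): f=get_image('scene')
lev(); print(read_state()['joint_vel'].round(3))
cv2.imwrite('pics/r7.png',cv2.resize(f['color'][175:265,215:345,::-1],(780,540),interpolation=cv2.INTER_CUBIC))
```

```text
t 27.95 jig [ 31.1 251. ] z 67.4 w 22.7 F [-16.4   1.1   8.7] rotvec to goal [-0.0066 -0.0145  0.0353]
r 102.6 th 1.561 q 1.756 Fjig [-16.3   1.9] torque [ 0.19  3.15 -0.75]
[ 0.    -0.001 -0.    -0.     0.001  0.   ]
```

View pics/r7.png

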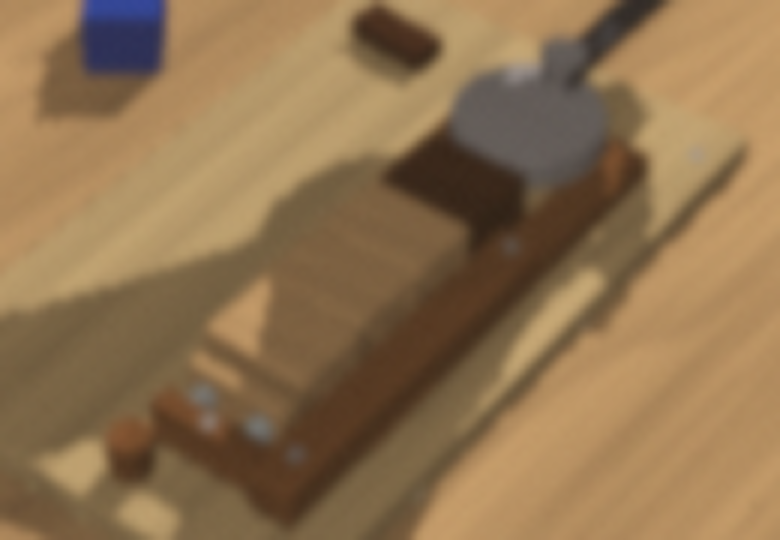

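The last view shows the three blocks as one closed, straight row against the fence, with the press block tight to it and the stop pressed back. The plug and offcut are in place and the lever is steady, so I'm handing in.

```bash
python3 -c "
from h import *
print(job_done()); lev()"
```

```text
the job is handed in; nothing more can be done
None
the job is handed in; nothing more can be done
```

I squared up the three pale blocks, pushed each one flush to the fence, then swung the cam lever to full lift. I handed the job in at about 28 s with the knob still gripped. I carried the blocks most of the way in the gripper, lifted a few mm, before the final push.

**Last checks:**
- **Lever angle:** in the wrist image the lever was within about 0.005 rad of straight out from the row. The arm pose gave about 1.755 rad against the 1.75 target.
- **Holding:** the lever stayed steady for 0.85 s with about 16 N on the knob.
- **Row:** the camera shows the three blocks as one tight, straight row between the stop and the press block. The plug and offcut are still in place.

**What went wrong or disagreed:**
- The first grasp of the block nearest the end stop closed too high and dragged it about 14 mm; I gripped it again properly.
- The knob slid about 9 mm along the finger pads partway through the swing. I loosened the grip slightly, moved in and gripped again at the end.
- The arm pose put the knob 2.6 mm too far from the pivot, which I put down to the knob sitting off-centre in the pads.
- I didn't measure how far the end stop was pressed back; I only saw it in the images.

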